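Stack the parts cases and read the tag

ROBOT

A 6-joint arm with a two-finger parallel gripper is mounted at the origin on the work surface. World frame = base frame: x ahead of the robot, y to its left, z up, the work surface at z = 0. Lengths are in m, angles in rad, forces in N, time in s.
With the tool pointing down it reaches from about 0.325 to 0.775 m from the base axis. Payload 9.3 kg.
Tool frame: the origin (TCP) lies at the very end of the fingers, on their centre line; the grasp point (between the pads) lies 19 mm behind it (env.grip_depth is the distance from the TCP to the grasp point, in m); y points along the fingers, x is the direction in which the jaws open and shut, and the axes are right-handed (so a half turn about y gives the same grasp; the last joint's range is limited). The gripper opens to 85 mm and grips with 20 to 120 N. Pads are 22 mm wide; open, the fingers measure 114 mm over their backs; the gripper's body (76 mm by 85 mm) begins 54 mm behind the grasp point. The pads swing forward as they close: fully open they stand 13 mm farther back than shut.
Start: joints at [-1.444, 0.259, 0.021, 1.334, 0, 1.418], TCP at [0.152, -0.529, 0.231] pointing down, gripper open.
Joint ranges: [-3.04, 3.04], [-0.91, 1.82], [-1.04, 1.36], [-1.92, 1.95], [-1.52, 1.45], [-3.14, 3.14]. Speed limits (rad/s): [2.22, 2.22, 2.79, 3.14, 3.14, 3.14].

INTERFACE

Orientations are given as a unit quaternion [w, x, y, z].
In Python, from station import env gives the robot as it stands. The module is installed in compiled form; this text tells all that it offers.
- The arm moves only by the shell command python3 -m inch 'ROWS' [OPENING] [FORCE]. ROWS is JSON, a list of rows, each an object of numbers: "x", "y", "z": the shift along the tool's x, y, z in mm; "rx", "ry", "rz": the turn, a rotation vector about the tool's x, y, z in rad. A call has 1 to 10 rows; each row is the pose to reach, as a shift and turn from the pose commanded when the call began, along the tool's axes at that moment; what a row does not reach only later rows make up. A row lasts 1/12 s, in which the tool goes at most 41.7 mm and 7.16 degrees, less where a joint would pass 70% of its speed; a pose out of reach is approached as far as the arm can. A call with a gripper value outside its range is refused whole. OPENING is the closure in counts, from 0 (fully open) to 255 (shut), set as the call begins (- or left out, the last holds). The fingers move at their own pace and stop on an object; FORCE is the grip in N (left out, the last holds). Time passes only in rows, so rows that repeat a pose let the fingers close. It gives the time, the measured TCP pose, the force and the opening at its end, in the units of the state.
- env.get_state(): the state, without advancing time (a new reading comes with each control period).
- env.grab_frame(name): name is "scene" or "top"; returns the picture (400x640x3 uint8, red, green, blue); there is no depth.
- env.camera_info(name): a dict with "fx", "fy", "cx", "cy" (pixels), "R" (3x3) and "t" (3): a world point X has camera coordinates R X + t. Camera axes: x right, y down, z forward; pixel columns grow to the right and rows downward; lengths in m; the calibration is good to about 2 mm. A picture is of the moment at which its call begins. camera_info takes no time and is no camera call.
- env.hand_in(): hands the job in, once; it reports no verdict.
Trained networks look in the newest picture that a camera, given by its name, has taken for a name from the list of things; names that differ only in an ending like _2 or _b are one class to them, and where a whole thing is asked for, a point or a joint stands for the part that bears it (a point fixed in the world has none). Each returns a list of dicts, best first, with "conf" (0 to 1); they miss things now and then, are a little off and sometimes report something else, mostly with a low value. They report only what shows in the picture. A call takes as long as a camera call. They do not tell look-alikes from the thing itself.
- env.cut_out(camera, thing): "mask" (400x640 bool, what is visible of it) and "bbox" ([left, top, right, bottom] in pixels, round what is visible of it).
The state is a dict: "clock": time; "q": joint angles; "qvel": joint speeds; "joint_efforts": joint torques, N m; "tcp_pos": TCP position; "orientation": TCP orientation; "contact_force": force on the tool from outside, world axes, zero at the start; "ft_torque": the same for the moment, N m; "grip_width": finger opening in m.
Only numpy, scipy, OpenCV 4.12 (cv2) and the standard library are available. Lean on these libraries where they do the work, as an engineer would, in place of code of your own. Each camera call takes 0.05 s, during which the arm holds its last target. There are 200 camera calls.

TASK

Book in the parts cases: set the blue case squarely on the grey one where it stands, then the yellow case squarely on the blue with its sloping end towards the robot, setting each down rather than dropping it. Then take the touch reader out of its stand and hold its sprung tip on the steel tag in the red ring, reader square to the sloping face, pressed gently so that the tip is about half way in (never rammed hard). Finish holding the reader there, touching nothing else; leave the other things on the bench alone.

Things in the scene. Friction and masses are not known exactly. Their poses are not given: they have to be found in the camera images.
- base_case: grey closed hard case, box 150 (its x) x 60 (y) x 45 mm (z), 0.9 kg, flat top; stands loose on the bench, the foot of the column. Origin: centre of the underside; x runs along its length, its -x end faces the robot within about 0.25 rad.
- blue_case: blue closed hard case, same box 150 x 60 x 45 mm, flat top, about 0.4 kg. Origin: centre of the underside; x along its length (-x end roughly towards the robot), z up. Can be gripped across its 60 mm width.
- tag_case: yellow closed hard case, 150 (x) x 60 (y) x 45 mm (z), about 0.4 kg, gripped across its 60 mm width. Origin: centre of the underside. Its -x end, roughly towards the robot at the start, slopes from the top edge (x = -32, z = 45 mm) down at 30 degrees to x = -75, z = 20 mm; the rest of the top is flat.
- tag: round steel tag, 20 mm in diameter, 2 mm proud of the middle of the yellow case's sloping face, in a flat red ring of 34 mm; fixed to the case. Origin: centre of the tag's outer face (in the yellow case's frame x = -54.5, y = 0, z = 34.2 mm); z axis is the outward normal of the sloping face (30 degrees from the case's z, leaning to its -x).
- reader: touch reader, 0.14 kg: black square handle 26 x 26 x 100 mm, orange band low down, grey nose 16 mm across and 35 mm long below, then the brass tip. Origin: centre of the handle's lower end; z up the handle away from the tip, x and y square to its flats; free tip ends at z = -52 mm. Starts upright, handle's lower end on the stand's rim 70 mm above the bench; lifts straight out (52 mm).
- reader_stand: stand fixed to the bench: 90 x 90 x 8 mm dark plate with a 44 mm square grey socket, top at 70 mm, square hole of 20 mm. Origin: centre of the underside, z up. Either left or right on the bench.
- reader_tip (a point): the very end of the reader's rounded brass tip (10 mm in diameter), on the reader's axis; moves with the tip as it is pressed in.
- plunger (a joint): how far the brass tip is pressed into the reader, m: 0 free, 0.012 fully in (then it is rigid). Spring: 1.6 N at the start of travel, rising 0.4 N per mm to 6.4 N fully in.
- spray_can: bystander: red can, 64 mm in diameter, 180 mm high, upright; stands in the left or right outer place that the reader stand does not take. Origin: centre of the underside.
- oil_filter: bystander: orange cylinder, 76 mm in diameter, 82 mm high, upright, beyond the column. Origin: centre of the underside.
- wrench: bystander: wrench lying on the bench. Origin: in its handle, at bench level.
- hammer: bystander: hammer lying on the bench near the robot. Origin: in its handle, at bench level.
- grease_jar: bystander: white jar with a black lid, 70 mm in diameter, 70 mm high. Origin: centre of the underside.
Things that resemble listed ones, but are neither listed nor needed, are in the scene too. Of the things that look like the blue_case, take the one that is nearest to the robot's base at the start. What is shaped like the reader_stand but brown is not meant.

How it is judged:
By the outcome, as a careful person would: the job done as asked, in the order asked, and still so for the second after the job is handed in, while the arm keeps its last pose, push and grip.
It also fails if it takes over 72 s, if anything falls off the work surface, if the arm or the gripper's body presses on something with over 40 N, if the wrist force passes 120 N, or if a joint passes its speed limit or range.

## Working session

There is one attempt and no reset: what is moved stays moved. The work goes in short steps, Python scripts to look and compute and a shell command to move; the robot and the scene stay as the last step left them, time stands still between calls to the robot, and variables do not carry over. Pictures are saved under pics/ and viewed, about 8 in all and at most 12, crops included, and the job is handed in when it is done.

```bash
mkdir -p pics; python3 - <<'E'
from station import env
import cv2,numpy as np
s=env.get_state();print(s)
for n in("scene","top"):
    im=env.grab_frame(n);cv2.imwrite(f"pics/{n}0.png",im[:,:,::-1]);c=env.camera_info(n);print(n,c)
    for t in("base_case","blue_case","tag_case","tag","reader","reader_stand","spray_can"):
        print(t,[(round(d["conf"],2),[int(v) for v in d["bbox"]],int(d["mask"].sum())) for d in env.cut_out(n,t)])
E
```

```text
{'clock': 0.0, 'q': array([-1.44360274e+00,  2.59175477e-01,  2.07420678e-02,  1.33372424e+00,
        2.50028512e-05,  1.41822816e+00]), 'qvel': array([-7.70899647e-04,  1.78350057e-03, -1.07076481e-03, -7.19799294e-05,
       -4.54988870e-04,  1.63094612e-04]), 'joint_efforts': array([ 1.13260357e-03, -5.55641198e+01,  3.44529927e+01,  1.37427842e-02,
       -2.27421647e-04, -3.33608725e-06]), 'tcp_pos': array([ 0.15185072, -0.52831054,  0.23066751]), 'orientation': array([ 0.56517954, -0.56447796,  0.42573329, -0.42507398]), 'contact_force': array([-0.3289699 ,  0.34651591,  0.89685648]), 'ft_torque': array([ 0.05339375, -0.05352479,  0.01028301]), 'grip_width': 0.08523293222107946}
scene {'fx': 501.5196837517238, 'fy': 501.5196837517238, 'cx': 318.60387914516724, 'cy': 203.93912012292432, 'R': array([[-0.09843308,  0.99512502, -0.00609252],
       [ 0.81952508,  0.07758749, -0.56776652],
       [-0.56452597, -0.06087998, -0.82316709]]), 't': array([ 0.12566429, -0.37854186,  1.80118444])}
base_case [(0.57, [325, 225, 352, 280], 1186)]
blue_case [(0.65, [266, 188, 294, 243], 1052)
[... 536 characters left out ...]
8298, 'R': array([[ 2.84653509e-02, -9.99594437e-01,  8.28084554e-04],
       [-9.88709792e-01, -2.82772927e-02, -1.47150746e-01],
       [ 1.47114483e-01,  3.36996230e-03, -9.89113731e-01]]), 't': array([-0.08143375,  0.53129928,  1.55210345])}
base_case [(0.94, [291, 137, 307, 182], 817)]
blue_case [(0.81, [341, 173, 370, 220], 883), (0.64, [455, 207, 489, 253], 1053)]
tag_case [(0.9, [221, 154, 251, 205], 961)]
tag []
reader [(0.59, [146, 185, 164, 195], 223), (0.34, [196, 218, 226, 297], 730), (0.3, [197, 132, 220, 155], 443)]
reader_stand [(0.8, [143, 227, 177, 259], 753), (0.71, [152, 184, 177, 212], 555)]
spray_can [(0.73, [411, 194, 441, 223], 587), (0.43, [219, 155, 250, 201], 990)]
```

```bash
python3 - <<'E'
import cv2
a=cv2.imread("pics/scene0.png")[120:340,110:550];b=cv2.imread("pics/top0.png")[110:310,120:520]
cv2.imwrite("pics/a.png",cv2.resize(a,(800,400),interpolation=cv2.INTER_CUBIC));cv2.imwrite("pics/b.png",cv2.resize(b,(800,400),interpolation=cv2.INTER_CUBIC))
cv2.imwrite("pics/ab.png",cv2.vconcat([cv2.resize(a,(600,300),interpolation=cv2.INTER_CUBIC),cv2.resize(b,(600,300),interpolation=cv2.INTER_CUBIC)]))
E
```

```text
(no output)
```

View pics/ab.png

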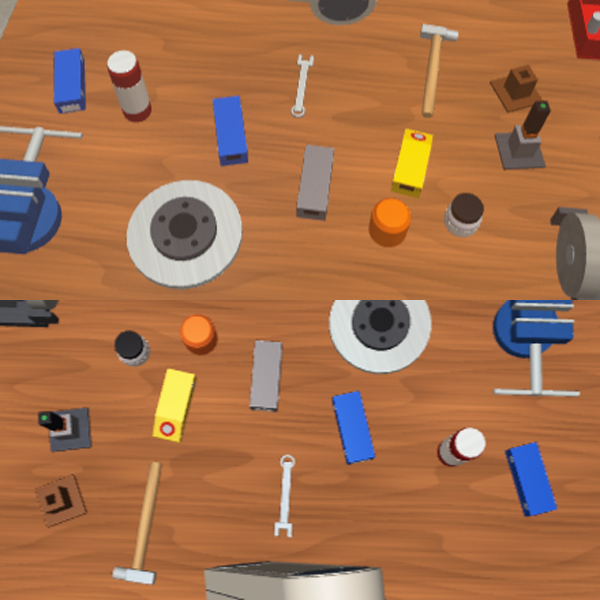

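The picture shows the reader in the grey stand on the robot's left (top view bottom-left panel, about pixel 160,190 full frame). The grey case is at 299,160, the yellow at 236,180 with its slope towards the robot, and there are blue cases at 355,196 and 472,230. Next I'll fit box models to the masks.

```bash
cat >fit.py <<'E'
from station import env
import cv2,numpy as np
from scipy.optimize import minimize
C={n:env.camera_info(n) for n in("scene","top")}
def proj(n,X):
    c=C[n];p=np.asarray(X)@c["R"].T+c["t"];return np.c_[c["fx"]*p[:,0]/p[:,2]+c["cx"],c["fy"]*p[:,1]/p[:,2]+c["cy"]]
def box(lx,ly,h): return np.array([[sx*lx/2,sy*ly/2,z] for sx in(-1,1) for sy in(-1,1) for z in(0,h)])
BOX=box(.15,.06,.045)
TAG=np.array([[x,y,z] for y in(-.03,.03) for x,z in((-.075,0),(-.075,.02),(-.032,.045),(.075,.045),(.075,0))])
def pose(P,p,z0):
    c,s=np.cos(p[2]),np.sin(p[2]);return P@np.array([[c,-s,0],[s,c,0],[0,0,1]]).T+[p[0],p[1],z0]
def ground(n,uv,z):
    c=C[n];d=c["R"].T@np.array([(uv[0]-c["cx"])/c["fx"],(uv[1]-c["cy"])/c["fy"],1]);o=-c["R"].T@c["t"];return o+d*(z-o[2])/d[2]
S=8
def fit(P,masks,z0,p0):
    # masks: {cam: bool mask}; maximise overlap of the projected hull
    prep={}
    for n,m in masks.items():
        v,u=np.nonzero(m);l,t,r,b=u.min()-8,v.min()-8,u.max()+9,v.max()+9
        g=cv2.resize(m[t:b,l:r].astype(np.float32),None,fx=S,fy=S,interpolation=cv2.INTER_LINEAR)>.5
        prep[n]=(l,t,g)
    def cost(p):
        e=0
        for n,(l,t,g) in prep.items():
            h=cv2.convexHull(((proj(n,pose(P,p,z0))-[l,t]+.5)*S-.5).astype(np.float32))
            r=np.zeros(g.shape,np.uint8);cv2.fillConvexPoly(r,np.round(h*16).astype(np.int32),1,shift=4);r=r>0
            e+=1-(r&g).sum()/(r|g).sum()
        return e/len(prep)
    best=min((minimize(cost,[p0[0],p0[1],y],method="Nelder-Mead",options=dict(initial_simplex=[[p0[0],p0[1],y],[p0[0]+.01,p0[1],y],[p0[0],p0[1]+.01,y],[p0[0],p0[1],y+.1]],xatol=1e-4,fatol=1e-5)) for y in (p0[2]-.15,p0[2]+.15)),key=lambda r:r.fun)
    return best.x,best.fun
E
python3 - <<'E'
from fit import *
np.set_printoptions(precision=4,suppress=True)
M={}
for t in("base_case","blue_case","tag_case","reader","reader_stand","grease_jar","oil_filter","spray_can"):
    M[t]={n:env.cut_out(n,t) for n in("scene","top")}
def near(n,t,uv):
    return min(M[t][n],key=lambda d:np.hypot((d["bbox"][0]+d["bbox"][2])/2-uv[0],(d["bbox"][1]+d["bbox"][3])/2-uv[1]))["mask"]
for t,P,z,a,b,y in(("base_case",BOX,0,(338,252),(299,160),0),("blue_case",BOX,0,(280,215),(355,196),.2),("blue_case",BOX,0,(161,176),(472,230),.2),("tag_case",TAG,0,(412,240),(236,180),-.2)):
    m={"scene":near("scene",t,a),"top":near("top",t,b)};g=ground("top",b,.03);p0=[g[0],g[1],y]
    r=fit(P,m,z,p0);print(t,r,np.hypot(*r[0][:2]),[fit(P,{n:m[n]},z,p0) for n in m])
t="reader";P=box(.026,.026,.1)
g=ground("top",(160,190),.1)
m={"top":near("top",t,(155,190)),"scene":near("scene",t,(503,209))}
v,u=np.nonzero(m["top"]);print("reader",[fit(P,{k:m[k]},.07,[g[0],g[1],.05]) for k in m],fit(P,m,.07,[g[0],g[1],.05]))
pl=box(.09,.09,.008);st=np.r_[pl,box(.044,.044,.07)]
print("reader top pt z=.17",ground("top",(150,187),.17), "plate",ground("top",(164,198),.0))
for t,uv,z in(("grease_jar",0,.07),("oil_filter",0,.08),("spray_can",0,.18)):
    for d in M[t]["top"][:1]: print(t,d["bbox"],ground("top",((d["bbox"][0]+d["bbox"][2])/2,(d["bbox"][1]+d["bbox"][3])/2),z/2))
import cv2
for n,w in(("scene",(380,150,530,300)),("top",(130,120,260,250))):
    im=cv2.imread(f"pics/{n}0.png")
    l,t,r,b=w;cv2.imwrite(f"pics/z{n}.png",cv2.resize(im[t:b,l:r],(400,400),interpolation=cv2.INTER_CUBIC))
cv2.imwrite("pics/z.png",cv2.hconcat([cv2.imread("pics/zscene.png"),cv2.imread("pics/ztop.png")]))
E
```

```text
base_case (array([ 0.6463,  0.0007, -0.0488]), np.float64(0.06578005423628175)) 0.6462734327778844 [(array([ 0.6455,  0.0005, -0.0508]), np.float64(0.044730895645028745)), (array([ 0.6465,  0.001 , -0.0271]), np.float64(0.08091476531367914))]
blue_case (array([ 0.5356, -0.1938,  0.2601]), np.float64(0.05450536951441931)) 0.5695326162838157 [(array([ 0.535 , -0.1934,  0.2591]), np.float64(0.04792257876737249)), (array([ 0.5362, -0.1941,  0.2569]), np.float64(0.05706129303106633))]
blue_case (array([ 0.4332, -0.5821,  0.2869]), np.float64(0.04125128034365394)) 0.7256369403598291 [(array([ 0.4332, -0.5821,  0.2887]), np.float64(0.042451154529307256)), (array([ 0.4333, -0.582 ,  0.2794]), np.float64(0.03758358312197374))]
tag_case (array([ 0.5726,  0.2018, -0.2013]), np.float64(0.043552757109328766)) 0.6070911915356205 [(array([ 0.5716,  0.202 , -0.1998]), np.float64(0.04101917551164014)), (array([ 0.5738,  0.2014, -0.2077]), np.float64(0.03525502787495405))]
reader [(array([0.5158, 0.433 , 0.1988]), np.float64(0.06916225994990255)), (array([0.5144, 0.4351, 0.2309]), np.float64(0.07058550365697924))] (array([0.5162, 0.4339, 0.1566]), np.float64(0.07905914407296238))
reader top pt z=.17 [0.5198 0.4311 0.17  ] plate [0.51   0.4406 0.    ]
grease_jar [197.1, 131.2, 218.7, 154.5] [0.6943 0.2975 0.035 ]
oil_filter [237.7, 119.8, 268.6, 150.6] [0.7234 0.1477 0.04  ]
spray_can [411.0, 194.6, 441.1, 223.9] [ 0.4861 -0.414   0.09  ]
```

View pics/z.png

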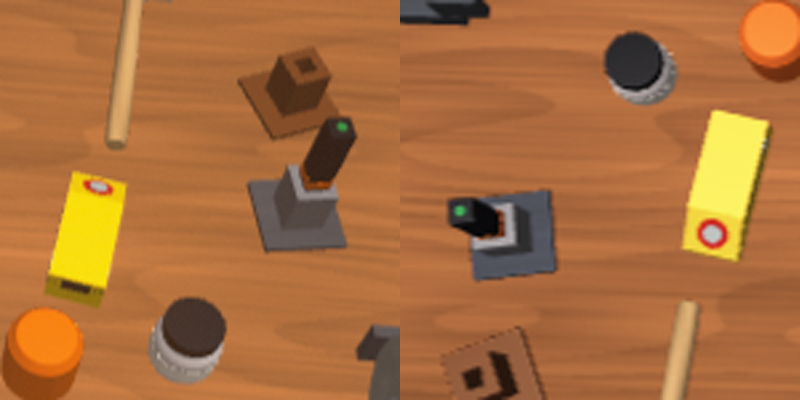

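The nearest blue case is the one at (0.536, -0.194), 0.57 m from the base. Next is a small helper that turns a world target into tool-axis shifts.

```bash
cat >go.py <<'E'
import sys,numpy as np
from station import env
from scipy.spatial.transform import Rotation as Ro
np.set_printoptions(precision=4,suppress=True)
def down(yaw,tilt=0,flip=0):
    # tool y down; tool x across case (case yaw); tilt>0: tool y leans to the case's +x
    c=Ro.from_euler("z",yaw).as_matrix();s=-1 if flip else 1
    y=c@[np.sin(tilt),0,-np.cos(tilt)];x=s*c@[0,1,0];return np.c_[x,y,np.cross(x,y)]
def rel(p,yaw,tilt=0,s=None):
    s=s or env.get_state();o=s["orientation"];R=Ro.from_quat(o[[1,2,3,0]]).as_matrix()
    T=max((down(yaw,tilt,f) for f in(0,1)),key=lambda T:np.trace(R.T@T))
    return R.T@(np.array(p)-s["tcp_pos"])*1000,Ro.from_matrix(R.T@T).as_rotvec()
if __name__=="__main__":
    a=[float(v) for v in sys.argv[1:]]
    s=env.get_state();print("t",s["clock"],"q",s["q"],s["tcp_pos"]);d,r=rel(a[:3],*a[3:],s=s);print("shift",d,"rot",r,"rows",np.linalg.norm(d)/41.7,np.degrees(np.linalg.norm(r))/7.16)
E
python3 go.py .5356 -.1938 .12 .26
```

```text
t 1.6 q [-1.4436  0.2586  0.0215  1.3337 -0.      1.4182] [ 0.1519 -0.5286  0.2313]
shift [-215.8046  111.285   461.2538] rot [ 0.      0.0198 -0.    ] rows 12.500216995171325 0.15847595947498308
```

```bash
R='{"x":-215.8,"y":111.3,"z":461.3,"ry":0.02}'
python3 -m inch '[{"x":-108,"y":20,"z":230,"ry":0.02},{"x":-108,"y":20,"z":230,"ry":0.02},{"x":-108,"y":20,"z":230,"ry":0.02},{"x":-108,"y":20,"z":230,"ry":0.02},{"x":-108,"y":20,"z":230,"ry":0.02},{"x":-108,"y":20,"z":230,"ry":0.02},{"x":-215.8,"y":111.3,"z":461.3,"ry":0.02},{"x":-215.8,"y":111.3,"z":461.3,"ry":0.02},{"x":-215.8,"y":111.3,"z":461.3,"ry":0.02},{"x":-215.8,"y":111.3,"z":461.3,"ry":0.02}]' 0 40; python3 go.py .5356 -.1938 .012 .26
```

```text
t 1.6 q [-1.4436  0.2586  0.0215  1.3337 -0.      1.4182] [ 0.1519 -0.5286  0.2313]
shift [-215.8042  219.285   461.2545] rot [ 0.      0.0198 -0.    ] rows 13.29612581444805 0.15847595947498308schema error: expected keys x, y, z, rx, ry, rz
```

```bash
python3 -m inch '[{"x":-35,"y":8,"z":19,"rx":0,"ry":0.02,"rz":0},{"x":-108,"y":20,"z":230,"rx":0,"ry":0.02,"rz":0},{"x":-108,"y":20,"z":230,"rx":0,"ry":0.02,"rz":0},{"x":-108,"y":20,"z":230,"rx":0,"ry":0.02,"rz":0},{"x":-108,"y":20,"z":230,"rx":0,"ry":0.02,"rz":0},{"x":-108,"y":20,"z":230,"rx":0,"ry":0.02,"rz":0},{"x":-215.8,"y":111.3,"z":461.3,"rx":0,"ry":0.02,"rz":0},{"x":-215.8,"y":111.3,"z":461.3,"rx":0,"ry":0.02,"rz":0},{"x":-215.8,"y":111.3,"z":461.3,"rx":0,"ry":0.02,"rz":0},{"x":-215.8,"y":111.3,"z":461.3,"rx":0,"ry":0.02,"rz":0}]' 0 40; python3 go.py .5356 -.1938 .12 .26
```

```text
clock: 2.43
tcp_pos: [0.4516, -0.2657, 0.158]
orientation: [-0.561, 0.561, -0.431, 0.431]
contact_force: [0.9, -0.6, 0.4]
grip_width: 0.0857
t 2.4333 q [-0.692   0.2467 -0.185   1.1382 -0.      2.1898] [ 0.4516 -0.2657  0.158 ]
shift [-47.9075  38.0202  99.6426] rot [-0.0004 -0.0002  0.0007] rows 2.803737062888161 0.006676525728514784
```

```bash
python3 -m inch '[{"x":-44,"y":36,"z":92,"rx":0,"ry":0,"rz":0},{"x":-44,"y":36,"z":92,"rx":0,"ry":0,"rz":0},{"x":-44,"y":36,"z":92,"rx":0,"ry":0,"rz":0},{"x":-44,"y":36,"z":92,"rx":0,"ry":0,"rz":0},{"x":-44,"y":36,"z":92,"rx":0,"ry":0,"rz":0}]'; python3 go.py .5356 -.1938 .012 .26
```

```text
clock: 2.85
tcp_pos: [0.5283, -0.1999, 0.1216]
orientation: [-0.561, 0.561, -0.431, 0.43]
contact_force: [0.3, -0.6, 0.3]
grip_width: 0.0854
t 2.85 q [-0.5101  0.3377 -0.1512  1.0835 -0.0001  2.369 ] [ 0.5283 -0.1999  0.1216]
shift [ -3.8494 109.5618   8.7594] rot [ 0.0012  0.0025 -0.001 ] rows 2.6373809419332934 0.02320475722245015
```

```bash
python3 -m inch '[{"x":-3.8,"y":50,"z":8.8,"rx":0,"ry":0,"rz":0},{"x":-3.8,"y":50,"z":8.8,"rx":0,"ry":0,"rz":0},{"x":-3.8,"y":90,"z":8.8,"rx":0,"ry":0,"rz":0},{"x":-3.8,"y":109.5,"z":8.8,"rx":0,"ry":0,"rz":0},{"x":-3.8,"y":109.5,"z":8.8,"rx":0,"ry":0,"rz":0},{"x":-3.8,"y":109.5,"z":8.8,"rx":0,"ry":0,"rz":0}]' && python3 -m inch '[{"x":0,"y":0,"z":0,"rx":0,"ry":0,"rz":0},{"x":0,"y":0,"z":0,"rx":0,"ry":0,"rz":0},{"x":0,"y":0,"z":0,"rx":0,"ry":0,"rz":0},{"x":0,"y":0,"z":0,"rx":0,"ry":0,"rz":0},{"x":0,"y":0,"z":0,"rx":0,"ry":0,"rz":0},{"x":0,"y":0,"z":0,"rx":0,"ry":0,"rz":0}]' 255 50; python3 go.py .6463 .0007 .14 -.045
```

```text
clock: 3.35
tcp_pos: [0.5345, -0.1958, 0.0132]
orientation: [-0.56, 0.56, -0.432, 0.431]
contact_force: [0.3, -0.1, 0.5]
grip_width: 0.0854
clock: 3.85
tcp_pos: [0.5363, -0.1959, 0.0151]
orientation: [0.561, -0.56, 0.43, -0.432]
contact_force: [-1.2, -1.8, 7.1]
grip_width: 0.0593
t 3.85 q [-0.497   0.4383 -0.2967  0.8324 -0.0003  2.3851] [ 0.5363 -0.1959  0.0151]
shift [-161.4765 -124.962   157.0683] rot [-0.0026  0.3045  0.0022] rows 6.177591021181005 2.436438748898793
```

```bash
python3 -m inch '[{"x":0,"y":-20,"z":0,"rx":0,"ry":0,"rz":0},{"x":0,"y":-60,"z":0,"rx":0,"ry":0,"rz":0},{"x":0,"y":-95,"z":0,"rx":0,"ry":0,"rz":0},{"x":-40,"y":-125,"z":40,"rx":0,"ry":0.08,"rz":0},{"x":-80,"y":-125,"z":78,"rx":0,"ry":0.2,"rz":0},{"x":-105,"y":-125,"z":105,"rx":0,"ry":0.3,"rz":0},{"x":-105,"y":-125,"z":105,"rx":0,"ry":0.3,"rz":0},{"x":-105,"y":-125,"z":105,"rx":0,"ry":0.3,"rz":0}]' && python3 - <<'E'
from fit import *; from go import rel
np.set_printoptions(precision=4,suppress=True)
s=env.get_state();o=s["orientation"];print(s["tcp_pos"],s["grip_width"],rel([.6463,.0007,.14],-.045))
ims=[env.grab_frame(n) for n in("scene","top")]
for t,P,p0,z in(("base_case",BOX,[.646,0,-.04],0),("tag_case",TAG,[.5726,.2018,-.2],0)):
    ms=[(n,d) for n in("scene","top") for d in env.cut_out(n,t)[:1]]
    print(t,[(n,round(d["conf"],2),fit(P,{n:d["mask"]},z,p0)) for n,d in ms],fit(P,{n:d["mask"] for n,d in ms},z,p0))
cv2.imwrite("pics/c.png",cv2.hconcat([cv2.resize(ims[0][130:330,220:440],(400,400))[:,:,::-1],cv2.resize(ims[1][90:290,220:420],(400,400))[:,:,::-1]]))
E
```

```text
clock: 4.52
tcp_pos: [0.6122, -0.062, 0.1393]
orientation: [-0.492, 0.49, -0.509, 0.509]
contact_force: [-1.0, -0.2, -5.8]
grip_width: 0.0594
[ 0.6122 -0.062   0.1393] 0.05942658332398025 (array([-63.8526,  -0.5651,  31.8291]), array([-0.0028,  0.0087, -0.0015]))
base_case [('scene', 0.97, (array([ 0.6455,  0.0012, -0.0522]), np.float64(0.06107485504797072))), ('top', 0.69, (array([ 0.646,  0.   , -0.19 ]), np.float64(1.0)))] (array([ 0.6455,  0.0012, -0.0522]), np.float64(0.5305374275239854))
tag_case [('top', 0.76, (array([ 0.5727,  0.2017, -0.1953]), np.float64(0.04154537809690151)))] (array([ 0.5727,  0.2017, -0.1953]), np.float64(0.04154537809690151))
```

View pics/c.png

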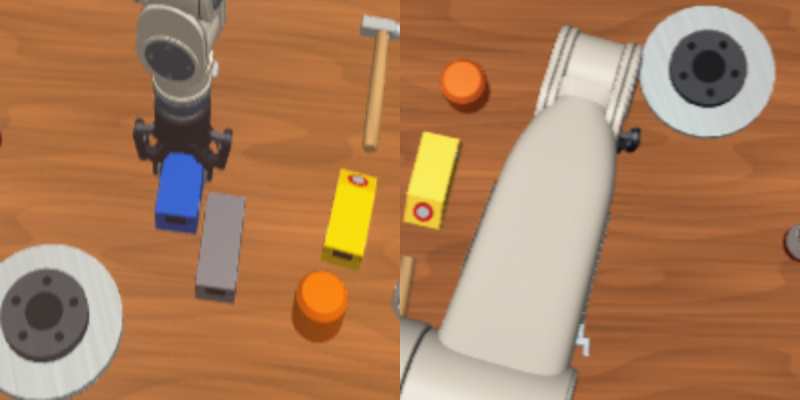

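The blue case is held level, the grey case is clear, and nothing has been disturbed. I'll refine the grey case's yaw from colour in the first pictures, at no camera cost.

```bash
python3 - <<'E'
from fit import *
np.set_printoptions(precision=4,suppress=True)
R={"scene":(315,215,362,290),"top":(282,128,316,190)};ms={}
for n,(l,t,r,b) in R.items():
    im=cv2.imread(f"pics/{n}0.png");hsv=cv2.cvtColor(im,cv2.COLOR_BGR2HSV);m=np.zeros(im.shape[:2],np.uint8)
    m[t:b,l:r]=(hsv[t:b,l:r,1]<95);k,lab,st,_=cv2.connectedComponentsWithStats(m);i=1+st[1:,4].argmax();ms[n]=cv2.morphologyEx((lab==i).astype(np.uint8),cv2.MORPH_CLOSE,np.ones((3,3)))>0
    print(n,st[i],fit(BOX,{n:ms[n]},0,[.646,0,-.04]))
print(fit(BOX,ms,0,[.646,0,-.04]))
# held blue case check against the scene image
d=env.cut_out("scene","blue_case")
print([(round(x["conf"],2),x["bbox"],fit(BOX,{"scene":x["mask"]},.13,[.612,-.062,-.03])) for x in d if abs(x["bbox"][0]-305)<12])
E
python3 go.py .6460 .0009 .14 -.047
```

```text
scene [ 328  226   27   55 1135] (array([ 0.6451,  0.0014, -0.0434]), np.float64(0.045984210869707054))
top [286 137  22  47 863] (array([ 0.6463, -0.0003, -0.0387]), np.float64(0.04030279666362935))
(array([ 0.646 ,  0.0007, -0.0437]), np.float64(0.049694678283339566))
[(0.97, [307.9, 205.1, 330.3, 247.3], (array([ 0.6115, -0.0635,  0.031 ]), np.float64(0.2496748661007705)))]
t 4.8667 q [-0.2473  0.4044 -0.0024  1.1643 -0.0001  2.9359] [ 0.6094 -0.0677  0.138 ]
shift [-70.0301  -2.054   33.7052] rot [0.0002 0.0054 0.0001] rows 1.8644169682207863 0.043578157942597895
```

The wrist joint would pass its limit at the goal (about 3.19 rad). So I'll set the blue case back on free bench and grip it again a half turn round.

```bash
python3 go.py .55 -.15 .0165 -.047; python3 go.py .55 -.15 .06 -.047 | tail -1
```

```text
t 4.8667 q [-0.2473  0.4044 -0.0024  1.1643 -0.0001  2.9359] [ 0.6094 -0.0677  0.138 ]
shift [ 84.7167 121.4827 -55.9117] rot [0.0002 0.0054 0.0001] rows 3.796329627176107 0.043578157942597895
shift [ 84.7208  77.9827 -55.9225] rot [0.0002 0.0054 0.0001] rows 3.069753847047534 0.043578157942597895
```

```bash
python3 -m inch '[{"x":40,"y":10,"z":-28,"rx":0,"ry":0,"rz":0},{"x":70,"y":30,"z":-46,"rx":0,"ry":0,"rz":0},{"x":85,"y":60,"z":-56,"rx":0,"ry":0,"rz":0},{"x":85,"y":90,"z":-56,"rx":0,"ry":0,"rz":0},{"x":85,"y":105,"z":-56,"rx":0,"ry":0,"rz":0},{"x":85,"y":115,"z":-56,"rx":0,"ry":0,"rz":0},{"x":85,"y":119,"z":-56,"rx":0,"ry":0,"rz":0},{"x":85,"y":121,"z":-56,"rx":0,"ry":0,"rz":0},{"x":85,"y":121,"z":-56,"rx":0,"ry":0,"rz":0},{"x":85,"y":121,"z":-56,"rx":0,"ry":0,"rz":0}]'; python3 go.py .55 -.15 .0165 -.047
```

```text
clock: 5.7
tcp_pos: [0.5513, -0.1495, 0.0179]
orientation: [-0.49, 0.49, -0.509, 0.51]
contact_force: [-0.0, -0.3, -4.5]
grip_width: 0.0593
t 5.7 q [-0.4116  0.4366 -0.2909  0.8416 -0.      2.7698] [ 0.5513 -0.1495  0.0179]
shift [ 0.5845  1.3841 -1.2963] rot [-0.0016  0.0072  0.0006] rows 0.047586165476887474 0.059107886291515116
```

```bash
python3 -m inch '[{"x":0,"y":1,"z":0,"rx":0,"ry":0,"rz":0},{"x":0,"y":2,"z":0,"rx":0,"ry":0,"rz":0},{"x":0,"y":3,"z":0,"rx":0,"ry":0,"rz":0},{"x":0,"y":3,"z":0,"rx":0,"ry":0,"rz":0}]'; python3 -m inch '[{"x":0,"y":0,"z":0,"rx":0,"ry":0,"rz":0},{"x":0,"y":0,"z":0,"rx":0,"ry":0,"rz":0},{"x":0,"y":0,"z":0,"rx":0,"ry":0,"rz":0},{"x":0,"y":0,"z":0,"rx":0,"ry":0,"rz":0}]' 0; python3 -m inch '[{"x":0,"y":-30,"z":0,"rx":0,"ry":0,"rz":0},{"x":0,"y":-70,"z":0,"rx":0,"ry":0.0,"rz":0},{"x":0,"y":-70,"z":0,"rx":0,"ry":0.12,"rz":0},{"x":0,"y":-70,"z":0,"rx":0,"ry":0.24,"rz":0},{"x":0,"y":-70,"z":0,"rx":0,"ry":0.36,"rz":0}]'; python3 go.py .5513 -.1495 .09 -.047
```

```text
clock: 6.03
tcp_pos: [0.551, -0.1494, 0.0151]
orientation: [-0.49, 0.49, -0.509, 0.51]
contact_force: [-2.4, 1.7, 6.3]
grip_width: 0.0595
clock: 6.37
tcp_pos: [0.5508, -0.1494, 0.014]
orientation: [-0.49, 0.49, -0.51, 0.51]
contact_force: [0.0, 0.7, -0.5]
grip_width: 0.0852
clock: 6.78
tcp_pos: [0.551, -0.1495, 0.0847]
orientation: [-0.389, 0.389, -0.59, 0.591]
contact_force: [-0.9, -0.2, -0.7]
grip_width: 0.0857
t 6.7833 q [-0.412   0.373  -0.1985  0.9975 -0.      3.1357] [ 0.551  -0.1495  0.0847]
shift [-0.1651 -5.2596  0.3009] rot [-0.0017 -0.3591  0.0003] rows 0.12639758033638485 2.873316186787067
```

```bash
python3 -m inch '[{"x":0,"y":0,"z":0,"rx":0,"ry":-1.23,"rz":0},{"x":0,"y":0,"z":0,"rx":0,"ry":-1.23,"rz":0},{"x":0,"y":0,"z":0,"rx":0,"ry":-1.23,"rz":0},{"x":0,"y":0,"z":0,"rx":0,"ry":-1.23,"rz":0},{"x":0,"y":0,"z":0,"rx":0,"ry":-1.23,"rz":0},{"x":0,"y":0,"z":0,"rx":0,"ry":-1.23,"rz":0},{"x":0,"y":0,"z":0,"rx":0,"ry":-1.23,"rz":0},{"x":0,"y":0,"z":0,"rx":0,"ry":-1.23,"rz":0},{"x":0,"y":0,"z":0,"rx":0,"ry":-1.23,"rz":0},{"x":0,"y":0,"z":0,"rx":0,"ry":-1.23,"rz":0}]'
python3 -m inch '[{"x":0,"y":0,"z":0,"rx":0,"ry":-1.23,"rz":0},{"x":0,"y":0,"z":0,"rx":0,"ry":-1.23,"rz":0},{"x":0,"y":0,"z":0,"rx":0,"ry":-1.23,"rz":0},{"x":0,"y":0,"z":0,"rx":0,"ry":-1.23,"rz":0},{"x":0,"y":0,"z":0,"rx":0,"ry":-1.23,"rz":0},{"x":0,"y":0,"z":0,"rx":0,"ry":-1.23,"rz":0},{"x":0,"y":0,"z":0,"rx":0,"ry":-1.23,"rz":0},{"x":0,"y":0,"z":0,"rx":0,"ry":-1.23,"rz":0},{"x":0,"y":0,"z":0,"rx":0,"ry":-1.23,"rz":0},{"x":0,"y":0,"z":0,"rx":0,"ry":-1.23,"rz":0}]'
python3 go.py .5513 -.1495 .014 -.047
```

```text
clock: 7.62
tcp_pos: [0.5506, -0.1494, 0.0838]
orientation: [-0.66, 0.66, -0.254, 0.254]
contact_force: [-0.3, -1.2, -0.5]
grip_width: 0.0851
clock: 8.45
tcp_pos: [0.5506, -0.1494, 0.0838]
orientation: [-0.686, 0.686, 0.173, -0.173]
contact_force: [0.5, -0.3, 0.2]
grip_width: 0.0853
t 8.45 q [-0.412   0.3742 -0.1992  0.9973  0.      0.6633] [ 0.5506 -0.1494  0.0838]
shift [ 0.5569 69.8214 -0.4423] rot [ 0.     -1.0283  0.    ] rows 1.6744618661545778 8.228972013107086
```

Now the last bit of the turn, then the case gripped again.

```bash
python3 -m inch '[{"x":0,"y":0,"z":0,"rx":0,"ry":-1.028,"rz":0},{"x":0,"y":0,"z":0,"rx":0,"ry":-1.028,"rz":0},{"x":0,"y":0,"z":0,"rx":0,"ry":-1.028,"rz":0},{"x":0,"y":0,"z":0,"rx":0,"ry":-1.028,"rz":0},{"x":0,"y":0,"z":0,"rx":0,"ry":-1.028,"rz":0},{"x":0,"y":0,"z":0,"rx":0,"ry":-1.028,"rz":0},{"x":0.5,"y":0,"z":-0.4,"rx":0,"ry":-1.028,"rz":0},{"x":0.5,"y":0,"z":-0.4,"rx":0,"ry":-1.028,"rz":0},{"x":0.5,"y":0,"z":-0.4,"rx":0,"ry":-1.028,"rz":0},{"x":0.5,"y":20,"z":-0.4,"rx":0,"ry":-1.028,"rz":0}]'
python3 -m inch '[{"x":0,"y":35,"z":0,"rx":0,"ry":0,"rz":0},{"x":0,"y":50,"z":0,"rx":0,"ry":0,"rz":0},{"x":0,"y":50,"z":0,"rx":0,"ry":0,"rz":0},{"x":0,"y":50,"z":0,"rx":0,"ry":0,"rz":0}]'
python3 -m inch '[{"x":0,"y":0,"z":0,"rx":0,"ry":0,"rz":0},{"x":0,"y":0,"z":0,"rx":0,"ry":0,"rz":0},{"x":0,"y":0,"z":0,"rx":0,"ry":0,"rz":0},{"x":0,"y":0,"z":0,"rx":0,"ry":0,"rz":0},{"x":0,"y":0,"z":0,"rx":0,"ry":0,"rz":0},{"x":0,"y":0,"z":0,"rx":0,"ry":0,"rz":0}]' 255 50
python3 -m inch '[{"x":0,"y":-15,"z":0,"rx":0,"ry":0,"rz":0},{"x":0,"y":-50,"z":0,"rx":0,"ry":0,"rz":0},{"x":0,"y":-85,"z":0,"rx":0,"ry":0,"rz":0},{"x":0,"y":-105,"z":0,"rx":0,"ry":0,"rz":0},{"x":0,"y":-105,"z":0,"rx":0,"ry":0,"rz":0},{"x":0,"y":-105,"z":0,"rx":0,"ry":0,"rz":0}]'
python3 go.py .646 .0007 .12 -.044
```

```text
clock: 9.28
tcp_pos: [0.5531, -0.1503, 0.0667]
orientation: [-0.511, 0.515, 0.488, -0.486]
contact_force: [1.6, -1.1, 0.2]
grip_width: 0.0856
clock: 9.62
tcp_pos: [0.5509, -0.1494, 0.0135]
orientation: [0.514, -0.513, -0.486, 0.487]
contact_force: [0.2, -1.2, 1.2]
grip_width: 0.0856
clock: 10.12
tcp_pos: [0.5521, -0.1497, 0.0155]
orientation: [-0.512, 0.514, 0.487, -0.486]
contact_force: [-0.2, 0.6, 5.5]
grip_width: 0.0594
clock: 10.62
tcp_pos: [0.5515, -0.1496, 0.1196]
orientation: [-0.513, 0.514, 0.487, -0.486]
contact_force: [-0.1, 0.1, -5.9]
grip_width: 0.0592
t 10.6167 q [-0.4117  0.3472 -0.1421  1.0793 -0.     -0.3579] [ 0.5515 -0.1496  0.1196]
shift [155.1527  -0.384  -86.3031] rot [ 0.002  -0.0098 -0.0008] rows 4.257572924501467 0.08015306565956183
```

```bash
python3 -m inch '[{"x":25,"y":0,"z":-14,"rx":0,"ry":-0.01,"rz":0},{"x":60,"y":0,"z":-33,"rx":0,"ry":-0.01,"rz":0},{"x":95,"y":0,"z":-53,"rx":0,"ry":-0.01,"rz":0},{"x":130,"y":0,"z":-72,"rx":0,"ry":-0.01,"rz":0},{"x":148,"y":10,"z":-82,"rx":0,"ry":-0.01,"rz":0},{"x":155,"y":30,"z":-86.3,"rx":0,"ry":-0.01,"rz":0},{"x":155,"y":40,"z":-86.3,"rx":0,"ry":-0.01,"rz":0},{"x":155,"y":45,"z":-86.3,"rx":0,"ry":-0.01,"rz":0},{"x":155,"y":45,"z":-86.3,"rx":0,"ry":-0.01,"rz":0},{"x":155,"y":45,"z":-86.3,"rx":0,"ry":-0.01,"rz":0}]'
python3 go.py .646 .0007 .062 -.044; python3 - <<'E'
from fit import *
im=env.grab_frame("scene");cv2.imwrite("pics/d.png",cv2.resize(im[150:310,250:430],(720,640))[40:,:,::-1])
np.set_printoptions(precision=4,suppress=True)
for t,z,p in(("blue_case",.062-.0005,[.646,0,-.04]),("base_case",0,[.646,0,-.04])):
  for x in env.cut_out("scene",t):
    if 300<x["bbox"][0]<360: print(t,round(x["conf"],2),x["bbox"],fit(BOX,{"scene":x["mask"]},z,p))
E
```

```text
clock: 11.45
tcp_pos: [0.645, -0.0002, 0.0734]
orientation: [0.511, -0.511, -0.488, 0.489]
contact_force: [-0.2, -0.9, -4.1]
grip_width: 0.0587
t 11.45 q [-0.1302  0.4981 -0.0189  1.0553 -0.0002 -0.0853] [ 0.645  -0.0002  0.0734]
shift [ 0.9214 11.3569 -0.9347] rot [-0.0014 -0.0009 -0.0001] rows 0.27416073670773583 0.01345128529115217
blue_case 0.68 [327.2, 234.8, 351.5, 272.9] (array([ 0.6426, -0.0006, -0.0116]), np.float64(0.24871307758303718))
base_case 0.5 [326.6, 267.2, 347.2, 279.6] (array([ 0.6442, -0.0014, -0.0211]), np.float64(0.5066807827102804))
```

View pics/d.png

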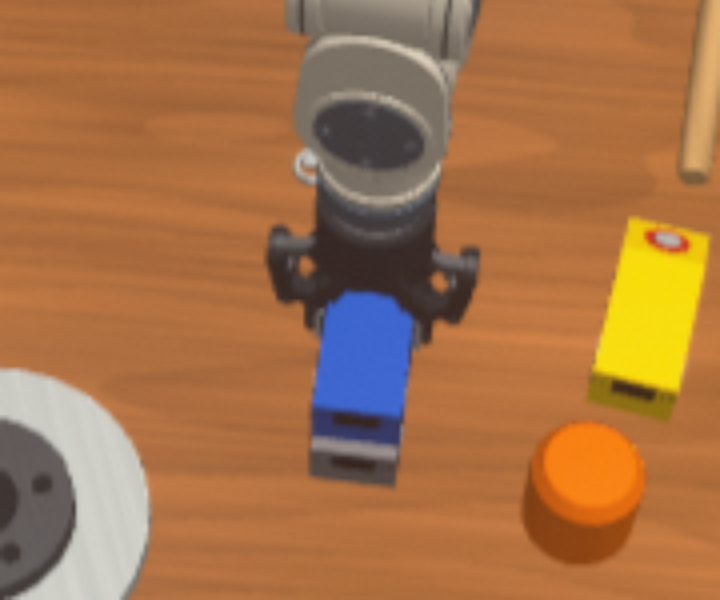

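The blue case hovers in line over the grey one, their end faces stacked at about column 355 with a thin strip of the grey top showing. Lowering it now.

```bash
python3 -m inch '[{"x":0.9,"y":4,"z":-0.9,"rx":0,"ry":0,"rz":0},{"x":0.9,"y":8,"z":-0.9,"rx":0,"ry":0,"rz":0},{"x":0.9,"y":10,"z":-0.9,"rx":0,"ry":0,"rz":0},{"x":0.9,"y":11,"z":-0.9,"rx":0,"ry":0,"rz":0},{"x":0.9,"y":12,"z":-0.9,"rx":0,"ry":0,"rz":0},{"x":0.9,"y":13,"z":-0.9,"rx":0,"ry":0,"rz":0},{"x":0.9,"y":13,"z":-0.9,"rx":0,"ry":0,"rz":0},{"x":0.9,"y":13,"z":-0.9,"rx":0,"ry":0,"rz":0}]'; python3 go.py .646 .0007 .062 -.044
```

```text
clock: 12.27
tcp_pos: [0.6467, 0.0016, 0.0609]
orientation: [-0.511, 0.511, 0.489, -0.489]
contact_force: [0.1, 0.0, -5.2]
grip_width: 0.0594
t 12.2667 q [-0.1272  0.5091 -0.034   1.0276  0.     -0.0835] [0.6467 0.0016 0.0609]
shift [-0.8946 -1.1263  0.6435] rot [0.0001 0.0003 0.    ] rows 0.037787764376529136 0.0022946164979871573
```

```bash
python3 -m inch '[{"x":-0.8,"y":0.5,"z":0.5,"rx":0,"ry":0,"rz":0},{"x":-0.8,"y":1,"z":0.5,"rx":0,"ry":0,"rz":0},{"x":-0.8,"y":1.5,"z":0.5,"rx":0,"ry":0,"rz":0},{"x":-0.8,"y":1.5,"z":0.5,"rx":0,"ry":0,"rz":0}]'; python3 go.py .646 .0007 .06 -.044
```

```text
clock: 12.6
tcp_pos: [0.6464, 0.0009, 0.0606]
orientation: [-0.51, 0.511, 0.489, -0.489]
contact_force: [-2.2, 2.2, 6.0]
grip_width: 0.0591
t 12.6 q [-0.1284  0.508  -0.0369  1.0244  0.0002 -0.0849] [0.6464 0.0009 0.0606]
shift [-0.2232  0.5591  0.3825] rot [0.0016 0.0005 0.    ] rows 0.01710458048198034 0.013229898622529273
```

Contact is firm enough (+6 N), so I'll release, rise and go towards the yellow case.

```bash
python3 -m inch '[{"x":0,"y":0,"z":0,"rx":0,"ry":0,"rz":0},{"x":0,"y":0,"z":0,"rx":0,"ry":0,"rz":0},{"x":0,"y":0,"z":0,"rx":0,"ry":0,"rz":0},{"x":0,"y":0,"z":0,"rx":0,"ry":0,"rz":0},{"x":0,"y":0,"z":0,"rx":0,"ry":0,"rz":0}]' 0; python3 -m inch '[{"x":0,"y":-20,"z":0,"rx":0,"ry":0,"rz":0},{"x":0,"y":-50,"z":0,"rx":0,"ry":0,"rz":0},{"x":0,"y":-85,"z":0,"rx":0,"ry":0,"rz":0},{"x":0,"y":-85,"z":0,"rx":0,"ry":0,"rz":0}]';python3 go.py .5727 .2018 .12 -.2
```

```text
clock: 13.02
tcp_pos: [0.6462, 0.0007, 0.0593]
orientation: [-0.511, 0.511, 0.489, -0.489]
contact_force: [-0.2, 0.3, 0.0]
grip_width: 0.0857
clock: 13.35
tcp_pos: [0.6486, 0.0004, 0.1511]
orientation: [-0.508, 0.513, 0.491, -0.487]
contact_force: [-0.2, -0.9, 0.3]
grip_width: 0.0859
t 13.35 q [-0.1286  0.4504  0.1072  1.2185 -0.     -0.0848] [0.6486 0.0004 0.1511]
shift [197.8728  30.1249  84.9   ] rot [ 0.0092  0.1562 -0.0001] rows 5.213781622791613 1.2524307080516575
```

```bash
python3 -m inch '[{"x":30,"y":0,"z":13,"rx":0,"ry":0.05,"rz":0},{"x":70,"y":0,"z":30,"rx":0,"ry":0.1,"rz":0},{"x":108,"y":0,"z":46,"rx":0,"ry":0.156,"rz":0},{"x":145,"y":10,"z":62,"rx":0,"ry":0.156,"rz":0},{"x":180,"y":20,"z":78,"rx":0,"ry":0.156,"rz":0},{"x":198,"y":30,"z":85,"rx":0,"ry":0.156,"rz":0},{"x":198,"y":30,"z":85,"rx":0,"ry":0.156,"rz":0},{"x":198,"y":30,"z":85,"rx":0,"ry":0.156,"rz":0}]';python3 go.py .5727 .2018 .014 -.2
python3 - <<'E'
from fit import *
im=env.grab_frame("scene");cv2.imwrite("pics/e.png",cv2.resize(im[150:310,250:430],(720,640))[40:,:,::-1])
np.set_printoptions(precision=4,suppress=True)
env.grab_frame("top")
for t,z,p,P in(("blue_case",.045,[.646,0,-.04],BOX),("base_case",0,[.646,0,-.04],BOX),("tag_case",0,[.5727,.2018,-.2],TAG)):
  for n in("scene","top"):
   for x in env.cut_out(n,t)[:3]:
    r=fit(P,{n:x["mask"]},z,p)
    if r[1]<.5:print(t,n,round(x["conf"],2),x["bbox"],r)
E
```

```text
clock: 14.02
tcp_pos: [0.5692, 0.2033, 0.1139]
orientation: [0.547, -0.547, -0.448, 0.449]
contact_force: [1.1, 0.1, -0.5]
grip_width: 0.0853
t 14.0167 q [ 0.2043  0.4053 -0.0653  1.1009 -0.0002  0.4017] [0.5692 0.2033 0.1139]
shift [-0.719  99.9272 -3.7547] rot [-0.0006  0.0026 -0.0005] rows 2.3980893284104017 0.021927193597493448
blue_case scene 0.56 [328.0, 215.6, 355.3, 272.3] (array([ 0.6435,  0.0022, -0.04  ]), np.float64(0.057762861920055864))
blue_case top 0.89 [284.5, 135.6, 306.8, 185.0] (array([ 0.645 ,  0.0007, -0.0372]), np.float64(0.06450281723672724))
tag_case scene 0.61 [398.2, 212.4, 424.1, 262.9] (array([ 0.5738,  0.2027, -0.2076]), np.float64(0.0486067462811649))
tag_case top 0.93 [227.3, 152.1, 251.9, 205.0] (array([ 0.5744,  0.1988, -0.163 ]), np.float64(0.4253262523881999))
```

View pics/e.png

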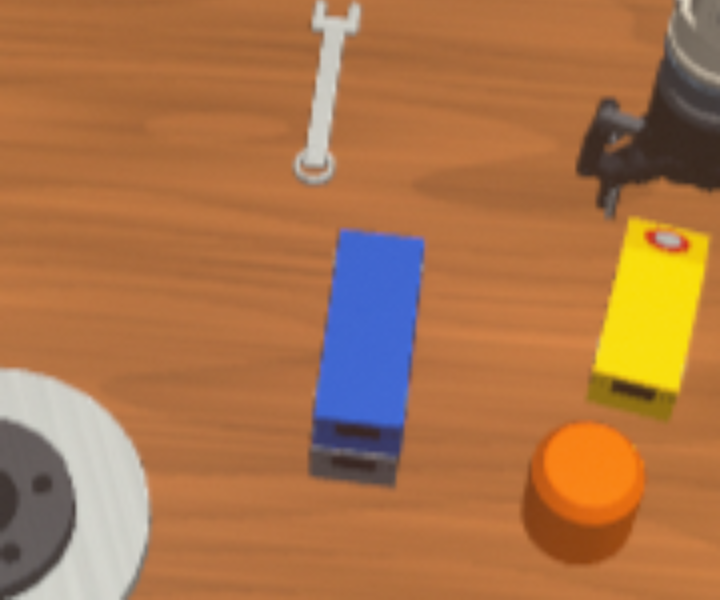

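The blue case sits flush on the grey (the end faces line up, and the fits agree within about 1.5 mm). Now I grip the yellow case.

```bash
python3 -m inch '[{"x":-0.7,"y":35,"z":-4,"rx":0,"ry":0,"rz":0},{"x":-0.7,"y":70,"z":-4,"rx":0,"ry":0,"rz":0},{"x":-0.7,"y":99,"z":-4,"rx":0,"ry":0,"rz":0},{"x":-0.7,"y":99,"z":-4,"rx":0,"ry":0,"rz":0},{"x":-0.7,"y":99,"z":-4,"rx":0,"ry":0,"rz":0}]'; python3 -m inch '[{"x":0,"y":0,"z":0,"rx":0,"ry":0,"rz":0},{"x":0,"y":0,"z":0,"rx":0,"ry":0,"rz":0},{"x":0,"y":0,"z":0,"rx":0,"ry":0,"rz":0},{"x":0,"y":0,"z":0,"rx":0,"ry":0,"rz":0},{"x":0,"y":0,"z":0,"rx":0,"ry":0,"rz":0},{"x":0,"y":0,"z":0,"rx":0,"ry":0,"rz":0}]' 255 50
python3 -m inch '[{"x":0,"y":-15,"z":0,"rx":0,"ry":0,"rz":0},{"x":0,"y":-50,"z":0,"rx":0,"ry":0,"rz":0},{"x":0,"y":-90,"z":0,"rx":0,"ry":0,"rz":0},{"x":0,"y":-130,"z":0,"rx":0,"ry":0,"rz":0},{"x":0,"y":-145,"z":0,"rx":0,"ry":0,"rz":0},{"x":0,"y":-145,"z":0,"rx":0,"ry":0,"rz":0},{"x":0,"y":-145,"z":0,"rx":0,"ry":0,"rz":0}]'
python3 go.py .6457 .001 .155 -.044
```

```text
clock: 14.83
tcp_pos: [0.573, 0.2003, 0.0147]
orientation: [0.548, -0.547, -0.447, 0.448]
contact_force: [-0.3, 0.4, 1.0]
grip_width: 0.0854
clock: 15.33
tcp_pos: [0.575, 0.201, 0.0178]
orientation: [-0.547, 0.548, 0.449, -0.446]
contact_force: [-0.4, -1.3, 5.8]
grip_width: 0.0593
clock: 15.92
tcp_pos: [0.5737, 0.2009, 0.1612]
orientation: [-0.547, 0.548, 0.448, -0.447]
contact_force: [0.1, -0.7, -4.5]
grip_width: 0.0593
t 15.9167 q [ 0.1988  0.3821  0.0232  1.2098 -0.      0.3985] [0.5737 0.2009 0.1612]
shift [-181.6347    6.2177 -110.1684] rot [ 0.002  -0.1557  0.0006] rows 5.0965251504751725 1.2460931899634307
```

```bash
python3 -m inch '[{"x":-25,"y":0,"z":-15,"rx":0,"ry":-0.03,"rz":0},{"x":-60,"y":0,"z":-36,"rx":0,"ry":-0.08,"rz":0},{"x":-95,"y":0,"z":-58,"rx":0,"ry":-0.13,"rz":0},{"x":-130,"y":6,"z":-79,"rx":0,"ry":-0.156,"rz":0},{"x":-160,"y":10,"z":-97,"rx":0,"ry":-0.156,"rz":0},{"x":-181.6,"y":20,"z":-110.2,"rx":0,"ry":-0.156,"rz":0},{"x":-181.6,"y":30,"z":-110.2,"rx":0,"ry":-0.156,"rz":0},{"x":-181.6,"y":42,"z":-110.2,"rx":0,"ry":-0.156,"rz":0},{"x":-181.6,"y":42,"z":-110.2,"rx":0,"ry":-0.156,"rz":0},{"x":-181.6,"y":42,"z":-110.2,"rx":0,"ry":-0.156,"rz":0}]'; python3 go.py .6457 .001 .106 -.044
python3 - <<'E'
from fit import *
env.grab_frame("scene")
np.set_printoptions(precision=4,suppress=True)
s=env.get_state();print(s["tcp_pos"])
for t,z,p,P in(("blue_case",.045,[.646,0,-.04],BOX),("tag_case",s["tcp_pos"][2]-.016,[.645,.002,-.04],TAG)):
   for x in env.cut_out("scene",t)[:3]:
    r=fit(P,{"scene":x["mask"]},z,p)
    if r[1]<.8:print(t,round(x["conf"],2),x["bbox"],r)
E
```

```text
clock: 16.75
tcp_pos: [0.6442, 0.0013, 0.116]
orientation: [0.512, -0.51, -0.488, 0.49]
contact_force: [0.1, 0.2, -4.8]
grip_width: 0.0589
t 16.75 q [-0.1281  0.4705  0.049   1.1538  0.0001 -0.0844] [0.6442 0.0013 0.116 ]
shift [-0.2855 10.0186 -1.5639] rot [-0.0045  0.0003  0.0005] rows 0.24326033285954618 0.03668339927956452
[0.6449 0.0015 0.1173]
blue_case 0.6 [325.6, 258.4, 349.8, 275.3] (array([ 0.643 ,  0.0002, -0.0227]), np.float64(0.5112804274688304))
tag_case 0.97 [329.7, 222.2, 354.9, 262.9] (array([ 0.6439,  0.0019, -0.0237]), np.float64(0.24374823196605377))
```

```bash
python3 -m inch '[{"x":-0.3,"y":4,"z":-0.8,"rx":-0.002,"ry":0,"rz":0},{"x":-0.3,"y":7,"z":-0.8,"rx":-0.002,"ry":0,"rz":0},{"x":-0.3,"y":9,"z":-0.8,"rx":-0.002,"ry":0,"rz":0},{"x":-0.3,"y":10,"z":-0.8,"rx":-0.002,"ry":0,"rz":0},{"x":-0.3,"y":11,"z":-0.8,"rx":-0.002,"ry":0,"rz":0},{"x":-0.3,"y":11,"z":-0.8,"rx":-0.002,"ry":0,"rz":0},{"x":-0.3,"y":11,"z":-0.8,"rx":-0.002,"ry":0,"rz":0}]'; python3 go.py .6457 .001 .106 -.044
```

```text
clock: 17.48
tcp_pos: [0.6463, 0.0007, 0.1078]
orientation: [-0.51, 0.511, 0.49, -0.488]
contact_force: [-3.3, 1.0, 1.7]
grip_width: 0.0589
t 17.4833 q [-0.1288  0.4744  0.0337  1.1279  0.0004 -0.0851] [0.6463 0.0007 0.1078]
shift [0.2513 1.8424 0.588 ] rot [0.0023 0.0003 0.0002] rows 0.0467671753936294 0.01880851674276631
```

```bash
python3 -m inch '[{"x":0,"y":0.5,"z":0,"rx":0.001,"ry":0,"rz":0},{"x":0,"y":0.5,"z":0,"rx":0.001,"ry":0,"rz":0},{"x":0,"y":0.5,"z":0,"rx":0.001,"ry":0,"rz":0}]';python3 -m inch '[{"x":0,"y":0,"z":0,"rx":0,"ry":0,"rz":0},{"x":0,"y":0,"z":0,"rx":0,"ry":0,"rz":0},{"x":0,"y":0,"z":0,"rx":0,"ry":0,"rz":0},{"x":0,"y":0,"z":0,"rx":0,"ry":0,"rz":0},{"x":0,"y":0,"z":0,"rx":0,"ry":0,"rz":0}]' 0; python3 -m inch '[{"x":0,"y":-20,"z":0,"rx":0,"ry":0,"rz":0},{"x":0,"y":-50,"z":0,"rx":0,"ry":0,"rz":0},{"x":0,"y":-90,"z":0,"rx":0,"ry":0,"rz":0},{"x":0,"y":-130,"z":0,"rx":0,"ry":0,"rz":0},{"x":0,"y":-140,"z":0,"rx":0,"ry":0,"rz":0},{"x":0,"y":-140,"z":0,"rx":0,"ry":0,"rz":0}]';python3 go.py .516 .434 .25 .1
python3 - <<'E'
from fit import *
# stand yaw from the plate in first pictures: dark low-saturation blob
np.set_printoptions(precision=4,suppress=True)
import cv2
PL=box(.09,.09,.008)
def cost_pts(): pass
from scipy.optimize import minimize
st=[env.cut_out]
for n,(l,t,r,b) in {"top":(140,178,185,216),"scene":(462,170,515,250)}.items():
    im=cv2.imread(f"pics/{n}0.png");h=cv2.cvtColor(im,cv2.COLOR_BGR2HSV)
    m=np.zeros(im.shape[:2],np.uint8);m[t:b,l:r]=(h[t:b,l:r,1]<110)
    k,lab,s,_=cv2.connectedComponentsWithStats(m);i=1+s[1:,4].argmax();q=(lab==i).astype(np.uint8)
    c=max(cv2.findContours(q,0,2)[0],key=cv2.contourArea);print(n,s[i])
    # straight plate edges as lines on the bench
    for e in cv2.approxPolyDP(c,2.0,True)[:,0]: print(e,ground(n,e,.008)[:2])
E
```

```text
clock: 17.73
tcp_pos: [0.6463, 0.0008, 0.1078]
orientation: [-0.51, 0.511, 0.489, -0.489]
contact_force: [-6.1, 0.9, 6.8]
grip_width: 0.0589
clock: 18.15
tcp_pos: [0.6465, 0.0006, 0.1068]
orientation: [-0.511, 0.511, 0.489, -0.489]
contact_force: [-0.0, 0.4, 0.3]
grip_width: 0.0856
clock: 18.65
tcp_pos: [0.6476, 0.0004, 0.251]
orientation: [-0.509, 0.513, 0.491, -0.487]
contact_force: [0.5, -0.3, -0.2]
grip_width: 0.0852
t 18.65 q [-0.1288  0.4227  0.3159  1.456   0.0001 -0.085 ] [0.6476 0.0004 0.251 ]
shift [427.3803  -0.4064 150.4422] rot [ 0.0079 -0.1438 -0.0012] rows 10.86537268144077 1.1523639586862031
top [146 182  35  29 747]
[178 182] [0.5641 0.3954]
[146 185] [0.5509 0.5014]
[146 192] [0.5273 0.4995]
[153 196] [0.5146 0.4752]
[154 210] [0.4679 0.4682]
[180 207] [0.4804 0.3829]
scene [473 212  37  32 802]
[473 218] [0.4823 0.3852]
[480 243] [0.5675 0.3988]
[509 242] [0.5562 0.4824]
[505 219] [0.4769 0.4797]
[494 221] [0.4871 0.4465]
[491 212] [0.4554 0.4407]
[485 217] [0.4753 0.4211]
```

```bash
python3 -m inch '[{"x":40,"y":0,"z":14,"rx":0.004,"ry":-0.2,"rz":0},{"x":427,"y":0,"z":150,"rx":0.004,"ry":-0.2,"rz":0},{"x":427,"y":0,"z":150,"rx":0.004,"ry":-0.2,"rz":0},{"x":427,"y":0,"z":150,"rx":0.004,"ry":-0.2,"rz":0},{"x":427,"y":0,"z":150,"rx":0.004,"ry":-0.2,"rz":0},{"x":427,"y":0,"z":150,"rx":0.004,"ry":-0.2,"rz":0},{"x":427,"y":0,"z":150,"rx":0.004,"ry":-0.2,"rz":0},{"x":427,"y":0,"z":150,"rx":0.004,"ry":-0.2,"rz":0},{"x":427,"y":0,"z":150,"rx":0.004,"ry":-0.2,"rz":0},{"x":427,"y":0,"z":150,"rx":0.004,"ry":-0.2,"rz":0}]';python3 -m inch '[{"x":40,"y":0,"z":14,"rx":0,"ry":0,"rz":0},{"x":40,"y":0,"z":14,"rx":0,"ry":0,"rz":0},{"x":40,"y":0,"z":14,"rx":0,"ry":0,"rz":0}]'; python3 go.py .516 .434 .22 .16
python3 - <<'E'
from fit import *
np.set_printoptions(precision=4,suppress=True)
I={n:env.grab_frame(n) for n in("scene","top")}
cv2.imwrite("pics/f.png",cv2.hconcat([cv2.resize(I["scene"][160:300,300:440],(400,400))[:,:,::-1],cv2.resize(I["scene"][150:250,440:540],(400,400))[:,:,::-1]]))
for n in I: cv2.imwrite(f"pics/{n}1.png",I[n][:,:,::-1])
for t,z,p,P in(("tag_case",.09,[.645,.001,-.04],TAG),("blue_case",.045,[.645,.001,-.04],BOX),("reader",.07,[.516,.434,.16],box(.026,.026,.1))):
  for n in I:
   for x in env.cut_out(n,t)[:3]:
    r=fit(P,{n:x["mask"]},z,p)
    if r[1]<.4:print(t,n,round(x["conf"],2),x["bbox"],r)
E
```

```text
clock: 19.48
tcp_pos: [0.5243, 0.4011, 0.2456]
orientation: [0.46, -0.459, -0.536, 0.539]
contact_force: [0.5, 0.1, -0.0]
grip_width: 0.0855
clock: 19.73
tcp_pos: [0.5038, 0.4388, 0.2451]
orientation: [0.459, -0.457, -0.537, 0.54]
contact_force: [-0.3, -0.3, -1.1]
grip_width: 0.0852
t 19.7333 q [0.5905 0.471  0.38   1.4844 0.0014 0.4303] [0.5038 0.4388 0.2451]
shift [ -6.7094  25.0794 -11.4033] rot [-0.0047  0.0002 -0.0006] rows 0.6799851311974109 0.03829957334511517
tag_case scene 0.97 [330.6, 209.2, 354.6, 266.2] (array([ 0.6437,  0.0024, -0.0323]), np.float64(0.060291738427013186))
tag_case top 0.76 [283.0, 128.0, 308.2, 179.6] (array([ 0.6447,  0.0019, -0.0348]), np.float64(0.04920450622901429))
reader top 0.73 [146.5, 185.9, 165.3, 195.5] (array([ 0.5149,  0.4299, -0.1866]), np.float64(0.3480416057207866))
```

View pics/f.png

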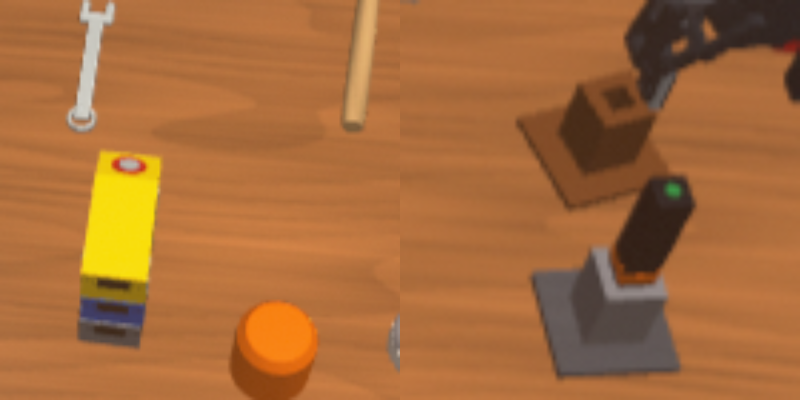

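The column stands flush with the yellow slope towards the robot, and the reader is upright in the grey stand (right panel about 640,230). Gripping the reader now.

```bash
python3 -m inch '[{"x":-6.7,"y":5,"z":-11.4,"rx":-0.003,"ry":0,"rz":0},{"x":-6.7,"y":25,"z":-11.4,"rx":-0.003,"ry":0,"rz":0},{"x":-6.7,"y":60,"z":-11.4,"rx":-0.003,"ry":0,"rz":0},{"x":-6.7,"y":95,"z":-11.4,"rx":-0.003,"ry":0,"rz":0},{"x":-6.7,"y":120,"z":-11.4,"rx":-0.003,"ry":0,"rz":0},{"x":-6.7,"y":136,"z":-11.4,"rx":-0.003,"ry":0,"rz":0},{"x":-6.7,"y":136,"z":-11.4,"rx":-0.003,"ry":0,"rz":0},{"x":-6.7,"y":136,"z":-11.4,"rx":-0.003,"ry":0,"rz":0}]'; python3 go.py .516 .434 .109 .16
```

```text
clock: 20.8
tcp_pos: [0.5178, 0.4311, 0.1101]
orientation: [0.46, -0.46, -0.537, 0.538]
contact_force: [1.1, 1.1, 0.5]
grip_width: 0.0857
t 20.8 q [0.5699 0.5205 0.1203 1.1719 0.     0.4145] [0.5178 0.4311 0.1101]
shift [3.1354 1.1451 1.3145] rot [-0.0013 -0.0046 -0.0005] rows 0.0860309592194496 0.03812280879524901
```

```bash
python3 -m inch '[{"x":0,"y":0,"z":0,"rx":0,"ry":0,"rz":0},{"x":0,"y":0,"z":0,"rx":0,"ry":0,"rz":0},{"x":0,"y":0,"z":0,"rx":0,"ry":0,"rz":0},{"x":0,"y":0,"z":0,"rx":0,"ry":0,"rz":0},{"x":0,"y":0,"z":0,"rx":0,"ry":0,"rz":0},{"x":0,"y":0,"z":0,"rx":0,"ry":0,"rz":0},{"x":0,"y":0,"z":0,"rx":0,"ry":0,"rz":0},{"x":0,"y":0,"z":0,"rx":0,"ry":0,"rz":0}]' 255 50;python3 go.py .516 .434 .109 .16
```

```text
clock: 21.47
tcp_pos: [0.5176, 0.432, 0.1115]
orientation: [-0.459, 0.46, 0.538, -0.537]
contact_force: [-1.1, -0.4, 6.4]
grip_width: 0.0257
t 21.4667 q [0.5712 0.5187 0.1206 1.1714 0.     0.415 ] [0.5176 0.432  0.1115]
shift [2.2309 2.4826 1.2529] rot [ 0.0012 -0.0038  0.0006] rows 0.0854950372993985 0.03217233979764543
```

```bash
python3 -m inch '[{"x":0,"y":-15,"z":0,"rx":0,"ry":0,"rz":0},{"x":0,"y":-40,"z":0,"rx":0,"ry":0,"rz":0},{"x":0,"y":-75,"z":0,"rx":0,"ry":0,"rz":0},{"x":0,"y":-110,"z":0,"rx":0,"ry":0,"rz":0},{"x":0,"y":-140,"z":0,"rx":0,"ry":0,"rz":0},{"x":0,"y":-140,"z":0,"rx":0,"ry":0,"rz":0},{"x":0,"y":-140,"z":0,"rx":0,"ry":0,"rz":0}]'; python3 - <<'E'
from go import *
from fit import *
c=Ro.from_euler("z",-.036).as_matrix();n=c@[-.5,0,np.sqrt(.75)];T=np.array([.6455,.0013,.09])+c@[-.0545,0,.0342]
s=env.get_state();print(T,s["tcp_pos"],s["contact_force"],s["q"])
for d in(.06,.02,0): 
    p=T+n*(.0935+d);print(d,p,rel(p,-.036,np.pi/6,s))
for m in("scene","top"):
    im=env.grab_frame(m);cv2.imwrite(f"pics/{m}2.png",im[:,:,::-1])
E
```

```text
clock: 22.05
tcp_pos: [0.5177, 0.4322, 0.2521]
orientation: [-0.459, 0.46, 0.539, -0.536]
contact_force: [0.8, -0.3, -1.9]
grip_width: 0.0256
[0.591  0.0033 0.1242] [0.5177 0.4322 0.2521] [ 0.7769 -0.3145 -1.8611] [0.5712 0.4774 0.4083 1.4986 0.0002 0.4149]
0.06 [0.5143 0.006  0.2571] (array([-420.4505,   -5.7914,   69.7069]), array([-0.5194,  0.1874,  0.052 ]))
0.02 [0.5343 0.0053 0.2225] (array([-424.324 ,   28.8971,   50.1696]), array([-0.5194,  0.1874,  0.052 ]))
0 [0.5443 0.0049 0.2052] (array([-426.2607,   46.2413,   40.401 ]), array([-0.5194,  0.1874,  0.052 ]))
```

```bash
python3 -m inch '[{"x":-20,"y":-5,"z":4,"rx":0,"ry":0,"rz":0},{"x":-420,"y":-6,"z":70,"rx":-0.3,"ry":0.1,"rz":0.03},{"x":-420,"y":-6,"z":70,"rx":-0.3,"ry":0.1,"rz":0.03},{"x":-420,"y":-6,"z":70,"rx":-0.3,"ry":0.1,"rz":0.03},{"x":-420,"y":-6,"z":70,"rx":-0.519,"ry":0.187,"rz":0.052},{"x":-420,"y":-6,"z":70,"rx":-0.519,"ry":0.187,"rz":0.052},{"x":-420,"y":-6,"z":70,"rx":-0.519,"ry":0.187,"rz":0.052},{"x":-420,"y":-6,"z":70,"rx":-0.519,"ry":0.187,"rz":0.052},{"x":-420,"y":-6,"z":70,"rx":-0.519,"ry":0.187,"rz":0.052},{"x":-420,"y":-6,"z":70,"rx":-0.519,"ry":0.187,"rz":0.052}]'; cat > tgt.py <<'E'
from go import *
c=Ro.from_euler("z",-.036).as_matrix();n=c@[-.5,0,np.sqrt(.75)];T=np.array([.6455,.0013,.09])+c@[-.0545,0,.0342]
L=.0935
def tip(s):
    R=Ro.from_quat(s["orientation"][[1,2,3,0]]).as_matrix();return s["tcp_pos"]+R[:,1]*L,R
if __name__=="__main__":
    s=env.get_state();tp,R=tip(s);print(s["clock"],"q",s["q"],"F",s["contact_force"],"Fn",s["contact_force"]@n,"tip",tp,"gap along n",(tp-T)@n*1e3,"axis err deg",np.degrees(np.arccos(min(1,-R[:,1]@n))))
    for d in(.06,.02,0,-.006): print(d,*rel(T+n*(L+d),-.036,np.pi/6,s))
E
python3 tgt.py
```

```text
clock: 22.98
tcp_pos: [0.512, 0.0449, 0.2548]
orientation: [-0.361, 0.622, 0.601, -0.349]
contact_force: [2.0, -0.3, -1.6]
grip_width: 0.0251
22.9833 q [-0.0913 -0.1295 -0.4777  0.7044  0.0265 -0.0501] F [ 1.9757 -0.2652 -1.638 ] Fn -2.4105726329531336 tip [0.5584 0.0432 0.1736] gap along n 59.838203912265804 axis err deg 0.2770752380253536
0.06 [-38.8038  -0.1483  -4.2918] [-0.0048  0.0021 -0.0009]
0.02 [-38.7677  39.8513  -4.4818] [-0.0048  0.0021 -0.0009]
0 [-38.7497  59.851   -4.5769] [-0.0048  0.0021 -0.0009]
-0.006 [-38.7443  65.851   -4.6054] [-0.0048  0.0021 -0.0009]
```

```bash
python3 -m inch '[{"x":-20,"y":0,"z":-2,"rx":-0.002,"ry":0,"rz":0},{"x":-36,"y":5,"z":-4,"rx":-0.002,"ry":0,"rz":0},{"x":-36,"y":20,"z":-4,"rx":-0.002,"ry":0,"rz":0},{"x":-36,"y":40,"z":-4,"rx":-0.002,"ry":0,"rz":0},{"x":-36,"y":40,"z":-4,"rx":-0.002,"ry":0,"rz":0},{"x":-36,"y":40,"z":-4,"rx":-0.002,"ry":0,"rz":0},{"x":-36,"y":40,"z":-4,"rx":-0.002,"ry":0,"rz":0}]';python3 tgt.py;python3 - <<'E'
from fit import *; from tgt import tip
I={n:env.grab_frame(n) for n in("scene","top")}
cv2.imwrite("pics/g.png",cv2.hconcat([cv2.resize(I["scene"][170:290,290:410],(400,400),interpolation=cv2.INTER_CUBIC)[:,:,::-1],cv2.resize(I["top"][110:230,240:360],(400,400),interpolation=cv2.INTER_CUBIC)[:,:,::-1]]))
s=env.get_state();tp,_=tip(s)
for n in I: print(n,proj(n,[tp]))
E
```

```text
clock: 23.57
tcp_pos: [0.5353, 0.0096, 0.2234]
orientation: [-0.36, 0.623, 0.601, -0.349]
contact_force: [-0.7, 0.7, -0.7]
grip_width: 0.0258
23.5667 q [-0.1775 -0.0748 -0.5153  0.6135  0.0692 -0.1243] F [-0.6621  0.7377 -0.7224] Fn -0.2815173267564521 tip [0.5818 0.0078 0.1423] gap along n 20.31822671858369 axis err deg 0.15790051900369126
0.06 [ -4.374  -39.6744   1.2818] [-0.0025  0.0014 -0.0011]
0.02 [-4.3314  0.3255  1.1801] [-0.0025  0.0014 -0.0011]
0 [-4.3101 20.3254  1.1293] [-0.0025  0.0014 -0.0011]
-0.006 [-4.3037 26.3254  1.114 ] [-0.0025  0.0014 -0.0011]
scene [[346.5025 210.5939]]
top [[292.2406 172.1331]]
```

View pics/g.png

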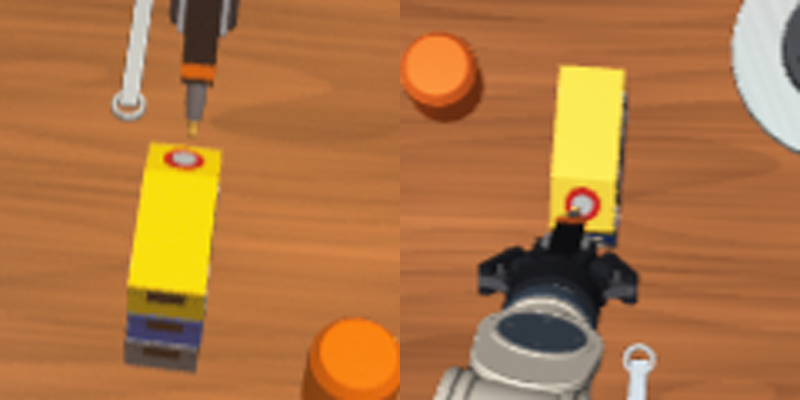

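The tip (left panel 193,133; right panel 573,210) stands a little off the tag centre (184,158; 582,204), to the robot's left as expected. I'll correct it relative to the tag seen in the same pictures.

```bash
python3 - <<'E'
from fit import *; from tgt import tip,T
np.set_printoptions(precision=2,suppress=True)
s=env.get_state();tp,_=tip(s)
im=cv2.imread("pics/g.png")
f=cv2.imread("pics/scene1.png")
for n,src,l,t,w in(("scene","g",290,170,0),("top","g",240,110,400)):
    p=im[:,w:w+400];h=cv2.cvtColor(p,cv2.COLOR_BGR2HSV);m=(((h[...,0]<4)|(h[...,0]>172))&(h[...,1]>150)&(h[...,2]>120)).astype(np.uint8)
    k,lab,st,ce=cv2.connectedComponentsWithStats(m);i=1+st[1:,4].argmax();c=cv2.fitEllipse(cv2.convexHull(np.argwhere(lab==i)[:,::-1].astype(np.float32)))[0]
    print(n,st[i],"tag seen",(np.array(c)+.5)*.3-.5+[l,t],"tag model",proj(n,[T-[0,0,.0015]]),"tip model",proj(n,[tp]))
E
```

```text
scene [168 155   9  10  39] tag seen [341.32 217.46] tag model [[344.29 217.31]] tip model [[346.5  210.59]]
top [167 189  31  30 241] tag seen [294.31 170.9 ] tag model [[294.14 170.74]] tip model [[292.24 172.13]]
```

```bash
python3 -m inch '[{"x":-3,"y":4,"z":1.1,"rx":-0.002,"ry":0,"rz":0},{"x":-5.3,"y":9,"z":1.1,"rx":-0.002,"ry":0,"rz":0},{"x":-5.3,"y":13,"z":1.1,"rx":-0.002,"ry":0,"rz":0},{"x":-5.3,"y":13,"z":1.1,"rx":-0.002,"ry":0,"rz":0},{"x":-5.3,"y":13,"z":1.1,"rx":-0.002,"ry":0,"rz":0},{"x":-5.3,"y":13,"z":1.1,"rx":-0.002,"ry":0,"rz":0}]';python3 tgt.py;python3 - <<'E'
from fit import *; from tgt import tip,T
I={n:env.grab_frame(n) for n in("scene","top")}
cv2.imwrite("pics/h.png",cv2.hconcat([cv2.resize(I["scene"][185:235,320:370],(400,400),interpolation=cv2.INTER_CUBIC)[:,:,::-1],cv2.resize(I["top"][145:195,270:320],(400,400),interpolation=cv2.INTER_CUBIC)[:,:,::-1]]))
s=env.get_state();tp,R=tip(s)
for n,l,t in(("scene",320,185),("top",270,145)): print(n,"crop px: tip,tag,band,handle end",((proj(n,[tp,T,tp-R[:,1]*.052,tp-R[:,1]*.152])-[l,t]+.5)*8-.5).round(0))
E
```

```text
clock: 24.17
tcp_pos: [0.5413, 0.0038, 0.2121]
orientation: [-0.359, 0.624, 0.601, -0.347]
contact_force: [1.1, 0.1, -0.7]
grip_width: 0.0254
24.1667 q [-0.1896 -0.058  -0.5324  0.5767  0.0753 -0.1344] F [ 1.136   0.0976 -0.6981] Fn -1.1704393189689173 tip [0.5881 0.002  0.1312] gap along n 7.460563194673993 axis err deg 0.0991914613027177
0.06 [  1.1655 -52.5421   0.8408] [ 0.001   0.0012 -0.0014]
0.02 [  1.2222 -12.5422   0.8805] [ 0.001   0.0012 -0.0014]
0 [1.2506 7.4578 0.9004] [ 0.001   0.0012 -0.0014]
-0.006 [ 1.2591 13.4578  0.9064] [ 0.001   0.0012 -0.0014]
scene crop px: tip,tag,band,handle end [[ 196.  241.]
 [ 198.  260.]
 [ 209.  102.]
 [ 236. -179.]]
top crop px: tip,tag,band,handle end [[199. 212.]
 [196. 209.]
 [188. 257.]
 [167. 353.]]
```

View pics/h.png

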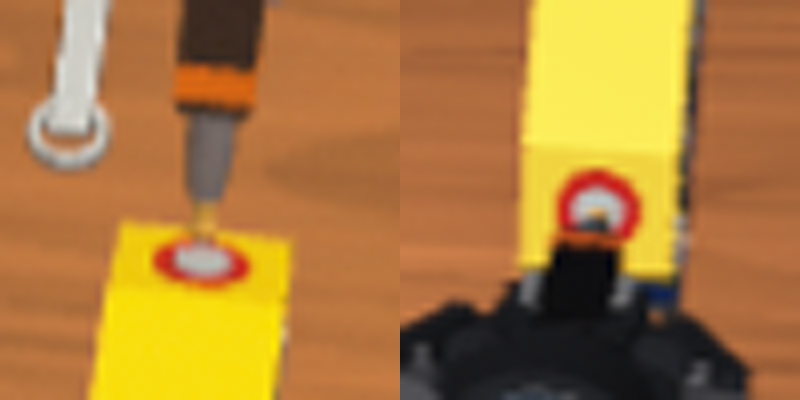

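The tip is centred over the tag sideways within about 1 mm in both views. Now I'll average the free-air force for a baseline, then close in.

```bash
cat >avg.py <<'E'
from tgt import *
F=[];P=[]
for i in range(8):
    env.grab_frame("top");s=env.get_state();F.append(s["contact_force"]);P.append((tip(s)[0]-T)@n*1e3)
F=np.array(F);print(s["clock"],"F",F.mean(0),"Fn",(F@n).mean(),"+-",(F@n).std()/8**.5,"gap",np.mean(P),"grip",s["grip_width"])
E
python3 avg.py; python3 -m inch '[{"x":0,"y":2,"z":0.4,"rx":0,"ry":0,"rz":0},{"x":0,"y":4,"z":0.4,"rx":0,"ry":0,"rz":0},{"x":0,"y":5,"z":0.4,"rx":0,"ry":0,"rz":0},{"x":0,"y":5,"z":0.4,"rx":0,"ry":0,"rz":0},{"x":0,"y":5,"z":0.4,"rx":0,"ry":0,"rz":0}]'; python3 avg.py;  python3 -m inch '[{"x":0,"y":1,"z":0,"rx":0,"ry":0,"rz":0},{"x":0,"y":2,"z":0,"rx":0,"ry":0,"rz":0},{"x":0,"y":3,"z":0,"rx":0,"ry":0,"rz":0},{"x":0,"y":3,"z":0,"rx":0,"ry":0,"rz":0},{"x":0,"y":3,"z":0,"rx":0,"ry":0,"rz":0}]'; python3 avg.py
```

```text
24.6667 F [ 0.1298  0.1797 -1.4954] Fn -1.3566461912719057 +- 0.16144913124746385 gap 7.595639595167439 grip 0.02541852678710063
clock: 25.08
tcp_pos: [0.5435, 0.0037, 0.2074]
orientation: [-0.359, 0.624, 0.601, -0.347]
contact_force: [-0.7, -0.3, -2.1]
grip_width: 0.0259
25.4833 F [-0.0571 -0.0841 -1.4433] Fn -1.2229307253318211 +- 0.1554995459159674 gap 2.518462339014232 grip 0.025433611242057595
clock: 25.9
tcp_pos: [0.545, 0.0037, 0.205]
orientation: [-0.359, 0.624, 0.601, -0.347]
contact_force: [-1.1, 0.8, 0.8]
grip_width: 0.0255
26.3 F [-1.0658 -0.0563  0.3437] Fn 0.8291422830622814 +- 0.12200681290029765 gap -0.44115445461406816 grip 0.025842829970920706
```

Contact: the force rose 2.1 N, so the tip is about 1.2 mm in. About 4.7 mm more is needed.

```bash
python3 -m inch '[{"x":0,"y":1,"z":0,"rx":0,"ry":0,"rz":0},{"x":0,"y":2,"z":0,"rx":0,"ry":0,"rz":0},{"x":0,"y":3,"z":0,"rx":0,"ry":0,"rz":0},{"x":0,"y":4,"z":0,"rx":0,"ry":0,"rz":0},{"x":0,"y":4.7,"z":0,"rx":0,"ry":0,"rz":0},{"x":0,"y":4.7,"z":0,"rx":0,"ry":0,"rz":0},{"x":0,"y":4.7,"z":0,"rx":0,"ry":0,"rz":0}]'; python3 avg.py; python3 avg.py; python3 tgt.py | head -1; python3 - <<'E'
from fit import *; from tgt import tip,T,n as nn
np.set_printoptions(precision=4,suppress=True)
I={n:env.grab_frame(n) for n in("scene","top")}
cv2.imwrite("pics/i.png",cv2.hconcat([cv2.resize(I["scene"][190:290,295:395],(400,400),interpolation=cv2.INTER_CUBIC)[:,:,::-1],cv2.resize(I["top"][125:195,260:330],(400,400),interpolation=cv2.INTER_CUBIC)[:,:,::-1]]))
for n in I:
  for x in env.cut_out(n,"tag_case")[:2]:
    r=fit(TAG,{n:x["mask"]},.09,[.645,.001,-.04])
    if r[1]<.5: print(n,r)
E
```

```text
clock: 26.88
tcp_pos: [0.5474, 0.0036, 0.201]
orientation: [-0.359, 0.624, 0.601, -0.347]
contact_force: [-1.4, 0.0, 1.9]
grip_width: 0.0253
27.2833 F [-1.9533 -0.1143  1.7345] Fn 2.4761320961213813 +- 0.13390847794955804 gap -5.149414452952788 grip 0.02545864559182801
27.6833 F [-1.9436  0.2899  1.8475] Fn 2.576388165947991 +- 0.13081239028945035 gap -5.1836049933881565 grip 0.025447575253803666
27.6833 q [-0.1873 -0.0387 -0.5452  0.5442  0.0741 -0.1324] F [-1.9407  0.9084  1.5039] Fn 2.288488116242953 tip [0.5942 0.0017 0.1201] gap along n -5.186113919459931 axis err deg 0.11192768636353255
scene (array([ 0.6446,  0.0023, -0.0437]), np.float64(0.05477133687694313))
top (array([ 0.6459,  0.0018, -0.0376]), np.float64(0.12336530762830278))
```

View pics/i.png

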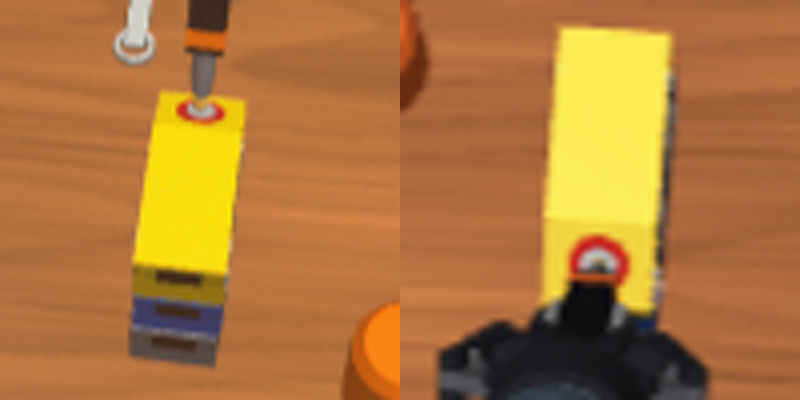

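The column is still square and the tip sits in the ring (left 202,102; right 598,265). The force gives about 5.7 mm of travel and the geometry about 6 mm. Handing in.

```bash
python3 -c "
from station import env
print(env.hand_in())"
```

```text
the job is handed in; nothing more can be done
None
```

The job is done and handed in at about 28 s of the 72 s allowed. The blue case is on the grey one, the yellow is on the blue with its slope towards the robot, and the reader is held on the tag.

- **Blue case:** I took the one 0.57 m from the base. At first grip the wrist joint would have passed its limit at the column. I put the case back on free bench, gripped it a half turn round and then placed it.
- **Column:** both cases were lowered until the force showed contact, then released. The last pictures show the three end faces flush. Camera fits differ from the grey case by about 1–2 mm and 0.01 rad, which is within the stated calibration.
- **Reader:** the tool axis is within about 0.1° of the slope's normal, assuming the yellow case's fitted pose. The tip shows inside the ring, about 1 mm from centre sideways.
- **Press:** the force rose 3.8 N over free air, about 5.6 mm of plunger travel; the distance moved gives about 6 mm. Contact forces I read stayed below about 10 N throughout.
- **Open points:** the scene camera put the tip about 1–2 mm further left than the top camera. I could not measure the reader's tilt inside the grip better than about 2°.

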